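# Start and lock the clamp screw at the bottom of a candle mould's well

### The job

Take the red-handled clamp screw from its stand, lower it into the deep narrow well of the aluminium candle mould, and find its thread start by feel: press it down lightly and turn it anticlockwise from the red marks until it drops into the thread at the bottom. Then turn it clockwise until it is fully home, with its collar down on the mould's top, and let go. Never force it, and leave the stamp, bottle, spool and thermometer where they are.

Things in the scene. Friction and masses are not known exactly. Their poses are not given: they have to be found in the camera images.
- screw_bar (a point): centre of the red bar handle on top of the clamp screw, where it is grasped; bar 46 mm along its x, 12 mm wide along its y, 16 mm high, on a 16 mm thick neck; z is the screw's axis, up. At first the screw hangs upright by its collar in a grey tube stand 88 mm high; lift it 90 mm to clear the stand
- screw_collar (a point): centre of the underside of the screw's dark collar (42 mm across, 6 mm thick), 37 mm below the bar's centre; shank below it 14 mm thick. At home this underside is 0 to 0.5 mm above the mould's top
- screw_lugs (a point): middle of the screw's two thread lugs, 108.5 mm below the bar's centre; they stick out along +x and -x (the bar's direction), 26 mm over both, 5.5 mm wide, 5 mm high
- screw_tip (a point): nose tip of the screw, on its axis, 121 mm below the bar's centre, 10 mm below the lugs' undersides; nose 12 mm thick with a coned end
- clamp_screw: the loose screw as a whole, about 0.18 kg, 129 mm long; origin at its nose tip, z up along its axis, x along the bar. A push over 30 N, or more than about 0.25 N m against the stop, would force its thread; 8 N of push and 0.1 N m are plenty
- mould: fixed aluminium candle mould, 90 (x) x 150 (y) x 95 mm high, origin at the centre of its underside; the wide hole (60 mm) at y = +26 mm is the candle cavity and is not used; the narrow hole (30 mm) at y = -45 mm is the screw's well
- well_mouth (a point): centre of the well's mouth on the mould's top, 95 mm above the table; well 30 mm across, axis z; its x points along the two red marks beside the well
- thread_face (a point): centre of the thread insert's flat upper face, down in the well, 63 mm below the mouth; axes of the mould. It has a 17 mm centre hole and two opposite entry gaps for the lugs. The gaps' line lies somewhere from 0.3 to 0.9 rad anticlockwise (from above) of the red marks and is not measured; lugs pass within about 0.15 rad of it and then drop 8 to 10 mm
- pin_top (a point): top of a sprung pin in the well, 73 mm below the mouth when free, under the nose: 2 N at first contact, 0.5 N more per mm; it lifts the screw out if let go too soon. Clockwise from the gaps' line the lugs run under ramps that fall 2.5 mm (0.35 to 1.05 rad of turn, 2 mm axial play: go down with it), then level to a firm stop at 1.55 rad (1.35 from where an anticlockwise search drops; 1.2 is enough)
- seal_stamp: brass stamp with brown handle, 28 x 28 x 82 mm, standing; origin under its centre; leave alone
- scent_bottle: amber dropper bottle, 36 x 35 x 105 mm, standing; origin under its centre; leave alone
- wick_spool: spool of wick, 52 x 101 x 36 mm; origin under its centre; leave alone
- thermometer: dial thermometer lying flat, 44 x 172 x 11 mm; origin under its centre; leave alone

How it is judged:
By the outcome, as a careful person would: the job done as asked, in the order asked, and still so for the second after the job is handed in, with the robot touching nothing.
It also fails if it takes over 61 s, if anything falls off the work surface, if the arm or the gripper's body presses on something with over 40 N, if the wrist force passes 120 N, or if a joint passes its speed limit or range.

### The arm

A 6-joint arm with a two-finger parallel gripper is mounted at the origin on a cart in front of the work surface, level with it; the furniture and walls round the work are solid. World frame = base frame: x ahead of the robot, y to its left, z up, the work surface at z = 0. Lengths are in m, angles in degrees, forces in N, time in s.
With the tool pointing down it reaches from about 0.35 to 0.875 m from the base axis. Payload 4.2 kg.
Tool frame: the origin (TCP) lies on the centre line of the jaws, within the pads' length; the fingertips stand tip_reach ahead of it and the grasp point (between the pads) is the TCP (tip_reach is the distance from the TCP to the fingertips, in m); z points along the fingers, y is the line along which they close (so a half turn about z gives the same grasp; the last joint's range is limited). The gripper opens to 87 mm and grips with 3 to 60 N. Pads are 19 mm wide; open, the fingers measure 117 mm over their backs; the gripper's body (75 mm by 190 mm) begins 51 mm behind the grasp point.
Start: joints at [-49.297, 22.042, 0.453, 0, -68.411, -14.817], TCP at [0.273, -0.562, 0.242] pointing down, gripper open.
Joint ranges: [-179.83, 179.83], [-69.29, 118.12], [-61.27, 80.66], [-181.25, 117.63], [-171.15, -9.14], [-177.46, 177.46]. Speed limits (degrees/s): [159.86, 159.86, 180, 180, 180, 180].

### API

Orientations are given as a 3x3 rotation matrix whose columns are the frame's x, y, z axes.
In Python, from station import sense, capture, finish_job, tip_reach gives the robot as it stands.
- The arm moves only by the tool arm_command, never from a script. Its argument "deltas" is a list of rows, each a list of 7 numbers: the turn, a rotation vector about the tool's x, y, z in rad, then the shift along the tool's x, y, z in cm, then the closure, from -1 (fully open) to 1 (shut), so that 0 is half open. In form: [[rx, ry, rz, dx, dy, dz, hand], ...]. A call has 1 to 8 rows; each row is the pose to reach, as a shift and turn from the pose commanded when the call began, along the tool's axes at that moment; what a row does not reach only later rows make up. A row lasts 1/12 s, in which the tool goes at most 41.7 mm and 7.16 degrees, less where a joint would pass 70% of its speed; a pose out of reach is approached as far as the arm can. A call with a gripper value outside its range is refused whole. The fingers move at their own pace and stop on an object; the grip force is fixed at half the most. Time passes only in rows, so rows that repeat a pose let the fingers close. It gives the time, the measured TCP pose, the force, the opening and the grip force at its end, in the units of the state.
- sense(): the state, without advancing time (a new reading comes with each control period).
- capture(name): name is "scene" or "top" or "wrist"; returns a dict with "pixels" (420x560x3 uint8, blue, green, red), "fovy" (degrees; the focal length in pixels is half the picture's height over the tangent of half this angle, whatever the lens; pixels are square), "cx", "cy" (the principal point, pixels), "rvec" (rotation vector, rad) and "tvec" (3), from world to camera coordinates, as OpenCV has them. Camera axes: x right, y down, z forward; pixel columns grow to the right and rows downward; lengths in m; the calibration is good to about 2 mm. A picture is of the moment at which its call begins. There is no depth.
- finish_job(): hands the job in; it is judged then, once.
The state is a dict: "time_s": time; "joints": joint angles; "joint_velocities": joint speeds; "effort": joint torques, N m; "tcp_pos": TCP position; "ee_rot": TCP orientation; "wrist_force": force on the tool from outside, world axes, zero at the start; "moment": the same for the moment, N m; "gripper_width": opening from 0.0 (shut) to 1.0 (fully open); "gripper_force": force on a finger pad.
Only numpy, scipy, OpenCV 4.12 (cv2) and the standard library are available. Lean on these libraries where they do the work, as an engineer would, in place of code of your own. Each camera call takes 0.05 s, during which the arm holds its last target. There are 200 camera calls.

## Working session

There is one attempt and no reset: what is moved stays moved. The work goes in short steps, Python scripts to look and compute and a tool call to move; the robot and the scene stay as the last step left them, time stands still between calls to the robot, and variables do not carry over. Pictures are saved under pics/ and viewed, at most 14 in all, crops included, and the job is handed in when it is done.

Besides the shell and the picture viewer there is one more tool, called after "Request:" as a command line: name --pt "numbers of a row" for each row, then --argument value for the rest. arm_command: Moves the arm, as the interface text tells. Its arguments: {"type":"object","properties":{"deltas":{"type":"array"}},"required":["deltas"]}

```bash
mkdir -p pics; cat > h.py <<'E'
import numpy as np, cv2
from station import sense, capture, finish_job, tip_reach
def cam(c):
    f=c["pixels"].shape[0]/2/np.tan(np.radians(c["fovy"])/2)
    K=np.array([[f,0,c["cx"]],[0,f,c["cy"]],[0,0,1.]])
    R=cv2.Rodrigues(np.array(c["rvec"],float))[0]; return K,R,np.array(c["tvec"],float).ravel()
def onplane(c,uv,z):
    K,R,t=cam(c); uv=np.atleast_2d(uv).astype(float)
    d=(R.T@np.linalg.inv(K)@np.c_[uv,np.ones(len(uv))].T).T; o=-R.T@t
    return o+d*((z-o[2])/d[:,2])[:,None]
def proj(c,P):
    K,R,t=cam(c); q=(K@(R@np.atleast_2d(P).T+t[:,None])).T; return q[:,:2]/q[:,2:]
def redmask(im,s=120,v=60):
    h=cv2.cvtColor(im,cv2.COLOR_BGR2HSV)
    return (((h[...,0]<8)|(h[...,0]>172))&(h[...,1]>s)&(h[...,2]>v)).astype(np.uint8)
def blobs(m,amin=8):
    n,l,s,c=cv2.connectedComponentsWithStats(m)
    return [(s[i,4],c[i].round(1).tolist(),cv2.minAreaRect(np.argwhere(l==i)[:,::-1].astype(np.float32))) for i in range(1,n) if s[i,4]>=amin]
E
python3 - <<'E'
from h import *
s=sense();print(s,tip_reach)
ims=[]
for n in("scene","top","wrist"):
    c=capture(n);cv2.imwrite(f"pics/{n}0.png",c["pixels"]);K,R,t=cam(c);print(n,c["fovy"],-R.T@t,R[2])
    for b in blobs(redmask(c["pixels"])):print(b, onplane(c,b[1],.1).round(4))
E
```

```text
{'time_s': 0.0, 'joints': array([-4.92963056e+01,  2.20913876e+01,  3.81521608e-01, -3.10407099e-02,
       -6.84105436e+01, -1.48170764e+01]), 'joint_velocities': array([-0.07287932, -0.07162877, -0.00702384, -0.0072435 , -0.03281513,
        0.01570243]), 'effort': array([-8.45777413e-04, -3.90664315e+01,  1.87411237e+01,  4.21993867e+00,
        1.10043623e-02, -2.21236323e-04]), 'tcp_pos': array([ 0.27266506, -0.56177562,  0.24045954]), 'ee_rot': array([[-8.99746994e-01, -4.36410781e-01, -9.88589644e-04],
       [-4.36411897e-01,  8.99744943e-01,  1.92164714e-03],
       [ 5.08510036e-05,  2.16042852e-03, -9.99997665e-01]]), 'wrist_force': array([-0.52054324, -0.28471349, -0.01442505]), 'moment': array([ 0.0231828 , -0.03887222,  0.00911265]), 'gripper_force': 0.0, 'gripper_width': 1.0002046041259915} 0.019
scene 50.93622665613532 [-0.10669244  0.68645099  0.51407787] [ 0.61546473 -0.6617275  -0.42815871]
(np.int32(17), [243.9, 169.1], ((243.5, 169.5), (3.0, 5.0), 90.0)) [[ 0.7571 -0.0835  0.1   ]]
(np.int32(89), [318.9, 177.2], ((319.0588073730469, 177.23532104492188), (6.305926322937012, 15.037208557128906), 75.96376037597656)) [[ 0.5668 -0.1767  0.1   ]]
top 50.451618634060125 [0.28433897 0.0316126  1.06634712] [ 2.10404445e-01 -2.39028167e-04 -9.77614399e-01]
(np.int32(27), [363.8, 58.0], ((363.6999816894531, 58.10000228881836), (8.497057914733887, 3.130495071411133), 26.56505012512207)) [[ 0.8412 -0.1737  0.1   ]]
(np.int32(124), [351.9, 183.8], ((351.9615478515625, 183.6923065185547), (20.98442268371582, 6.471831798553467), 11.309932708740234)) [[ 0.5323 -0.1322  0.1   ]]
wrist 61.96122609531423 [ 0.19695426 -0.59841768  0.38402787] [ 0.27316969  0.13384378 -0.95260914]
```

View pics/scene0.png

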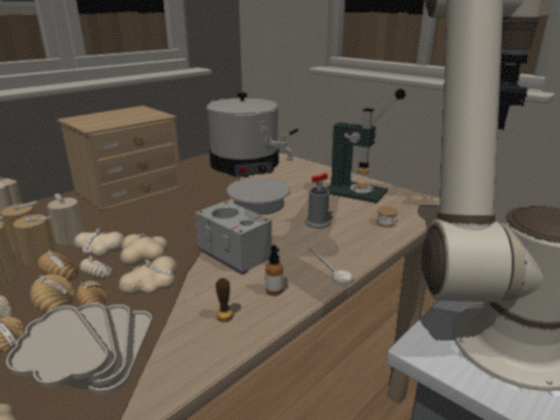

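View pics/top0.png

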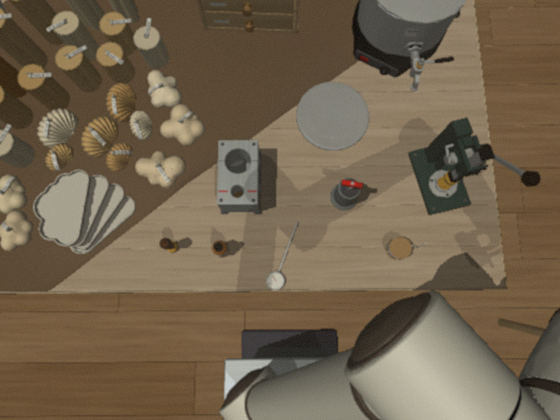

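Scene view: the screw's red bar is at (319,177), the mould at (234,233). Top view: the bar is at (352,184), the mould's well at about (237,191) with red marks either side.

```bash
python3 - <<'E'
from h import *
c=capture("top");d=capture("scene")
def P(c):
    K,R,t=cam(c);return K@np.c_[R,t]
for b in blobs(redmask(c["pixels"],s=70,v=50),3):print('top',b,onplane(c,b[1],.095)[0].round(4))
for b in blobs(redmask(d["pixels"],s=70,v=50),3):print('scene',b)
X=cv2.triangulatePoints(P(c),P(d),np.array([351.9,183.8]),np.array([318.9,177.2]));print('bar tri',(X[:3]/X[3]).ravel())
m=redmask(c["pixels"]);l=np.argwhere(m[170:200,330:370])[:,::-1]+[330,170]
q=onplane(c,l,.131)[:,:2];mu=q.mean(0);w,v=np.linalg.eigh(np.cov(q.T));print('bar',mu,np.degrees(np.arctan2(v[1,1],v[0,1])),np.sqrt(w*12))
im=cv2.resize(c["pixels"][130:220,205:395],None,fx=4,fy=4,interpolation=cv2.INTER_CUBIC);cv2.imwrite("pics/topc.png",im)
E
```

```text
top (np.int32(42), [363.8, 58.3], ((363.6000061035156, 58.29999542236328), (9.391485214233398, 4.472135543823242), 26.56505012512207)) [ 0.8433 -0.1747  0.095 ]
top (np.int32(146), [351.3, 183.7], ((351.54803466796875, 183.73599243164062), (21.734582901000977, 7.513189315795898), 10.30484676361084)) [ 0.5338 -0.1317  0.095 ]
top (np.int32(18), [222.5, 190.6], ((222.5, 190.5), (9.0, 1.0), -0.0)) [0.5203 0.1576 0.095 ]
top (np.int32(18), [252.1, 190.6], ((252.5, 190.5), (9.0, 1.0), 0.0)) [0.5197 0.0912 0.095 ]
scene (np.int32(43), [243.9, 169.6], ((243.5, 170.0), (6.0, 7.0), 90.0))
scene (np.int32(104), [319.0, 177.3], ((319.3941345214844, 177.52352905273438), (7.2671709060668945, 15.944390296936035), 77.47119140625))
bar tri [ 0.52708124 -0.12757426  0.12375607]
bar [ 0.52454496 -0.12595741] 78.54501748146562 [0.01452854 0.04755227]
```

View pics/topc.png

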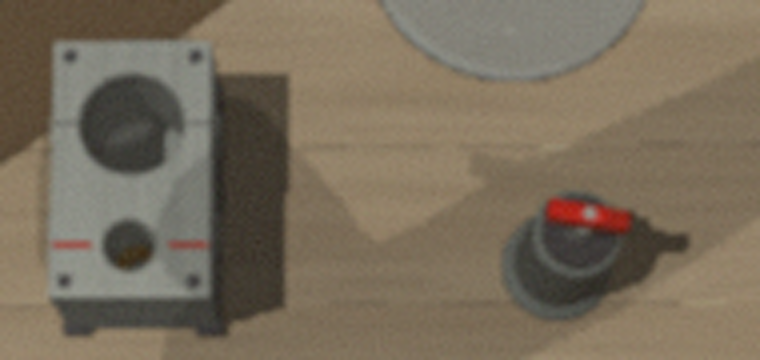

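The crop shows the mould's marks at crop x 53–92 and 168–208, y 244, with the well at (128,243). The screw's bar is at (590,214). The bar is at about (0.525,-0.126), direction 78.5°; the well is at about (0.520,0.124), marks along world y.

```bash
cat >> h.py <<'E'
def go(p,yaw=None):
    s=sense();R=s["ee_rot"];cur=np.degrees(np.arctan2(R[1,1],R[0,1]))
    d=R.T@(np.array(p)-s["tcp_pos"])*100
    rz=0 if yaw is None else -np.radians((yaw-cur+180)%360-180)
    print("t",s["time_s"],"tcp",s["tcp_pos"].round(4),"yaw",round(cur,2),"rz",round(rz,4),"d cm",d.round(3),"F",s["wrist_force"].round(2),"M",s["moment"].round(3))
E
python3 -c "
from h import *
go([.37,-.3,.25]);go([.50,-.126,.24],168.5)"
```

```text
t 0.25 tcp [ 0.2728 -0.5621  0.241 ] yaw 115.88 rz 0 d cm [-20.188  19.336  -0.88 ] F [-0.38 -0.86 -0.25] M [-0.022 -0.021 -0.028]
t 0.25 tcp [ 0.2728 -0.5621  0.241 ] yaw 115.88 rz -0.9183 d cm [-39.479  29.314   0.128] F [-0.38 -0.86 -0.25] M [-0.022 -0.021 -0.028]
```

Request:
arm_command --pt "0 0 0 -3 3 -0.5 -1" --pt "0 0 0 -6 6 -0.9 -1" --pt "0 0 -0.1 -9 9 -0.9 -1" --pt "0 0 -0.2 -12 12 -0.9 -1" --pt "0 0 -0.3 -15 15 -0.9 -1" --pt "0 0 -0.4 -18 17.5 -0.9 -1" --pt "0 0 -0.5 -21 20 -0.5 -1" --pt "0 0 -0.6 -24 22 -0.2 -1"

```text
time_s: 0.92
tcp_pos: [0.3927, -0.2572, 0.2439]
ee_rot: [[-0.491, -0.871, 0.001], [-0.871, 0.491, 0.0], [-0.001, -0.001, -1.0]]
wrist_force: [0.9, 0.3, 0.1]
gripper_width: 1.001
gripper_force: 0.0
```

```bash
python3 -c "
from h import *
print(sense()['joints'].round(1));go([.50,-.126,.24],168.5)"
```

```text
[-13.3   6.6 -20.2  -0.  -63.1 -16.1]
t 0.9167 tcp [ 0.3927 -0.2572  0.2439] yaw 150.57 rz -0.3129 d cm [-16.703  -2.9     0.399] F [0.95 0.32 0.06] M [-0.027 -0.011  0.006]
```

Request:
arm_command --pt "0 0 -0.08 -3 0 0 -1" --pt "0 0 -0.16 -6 -0.5 0 -1" --pt "0 0 -0.24 -9 -1 0.2 -1" --pt "0 0 -0.31 -12 -2 0.4 -1" --pt "0 0 -0.31 -14.5 -2.5 0.4 -1" --pt "0 0 -0.31 -15 -2.9 0.4 -1" --pt "0 0 -0.31 -15 -2.9 0.4 -1" --pt "0 0 -0.31 -15 -2.9 0.4 -1"

```text
time_s: 1.58
tcp_pos: [0.4919, -0.1438, 0.2392]
ee_rot: [[-0.207, -0.978, -0.001], [-0.978, 0.207, 0.0], [0.0, 0.001, -1.0]]
wrist_force: [-0.7, -0.5, -0.1]
gripper_width: 0.999
gripper_force: 0.0
```

```bash
python3 - <<'E'
from h import *
go([.5245,-.126,.137],168.5)
c=capture("wrist");cv2.imwrite("pics/w1.png",c["pixels"])
m=redmask(c["pixels"]);K,R,t=cam(c);print(-R.T@t,R[2])
for b in blobs(m,60):print(b,onplane(c,b[1],.133).round(4))
c=capture("top")
for b in blobs(redmask(c["pixels"]),60):print('top',b,onplane(c,b[1],.133).round(4))
E
```

```text
t 1.5833 tcp [ 0.4919 -0.1438  0.2392] yaw 168.03 rz -0.0081 d cm [-2.417 -2.83  10.221] F [-0.72 -0.46 -0.11] M [0.014 0.042 0.018]
[ 0.47446888 -0.22571968  0.38271518] [ 0.06247186  0.29702245 -0.95282471]
(np.int32(790), [238.7, 242.7], ((238.38623046875, 243.58709716796875), (57.16825485229492, 16.057748794555664), 88.09085083007812)) [[ 0.5252 -0.1303  0.133 ]]
top (np.int32(82), [350.0, 183.5], ((350.1538391113281, 183.23077392578125), (16.473756790161133, 5.88348388671875), 11.309932708740234)) [[ 0.5245 -0.1225  0.133 ]]
```

View pics/w1.png

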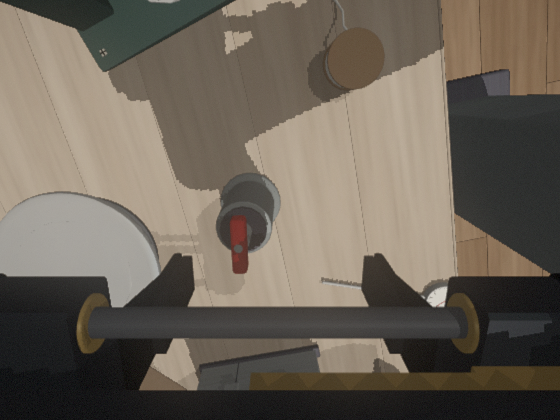

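The wrist view shows the bar at (239,243), its top-centre white mark at about (239,247), well between the fingers (180–375).

```bash
python3 - <<'E'
from h import *
c=capture("wrist");im=c["pixels"];m=redmask(im);ys,xs=np.nonzero(m)
print(onplane(c,[[239.5,247.5]],.133).round(4))
h=cv2.cvtColor(im,cv2.COLOR_BGR2HSV)
s=im[210:275,225:255].astype(int)
w=np.argwhere((m[225:265,230:248]==0)&(np.indices((40,18))[1]>2)&(np.indices((40,18))[1]<14))
print(ys.min(),ys.max(),[(y,xs[ys==y].min(),xs[ys==y].max(),int(im[y,xs[ys==y],2].mean())) for y in range(ys.min(),ys.max()+1,4)])
L=np.array([[(xs[ys==y].min()+xs[ys==y].max())/2,y] for y in range(228,268)]);q=onplane(c,L,.133)[:,:2]
p=np.polyfit(q[:,1],q[:,0],1);print('dir',np.degrees(np.arctan2(1,p[0])))
E
```

```text
[[ 0.5252 -0.1269  0.133 ]]
216 273 [(216, np.int64(235), np.int64(241), 90), (220, np.int64(231), np.int64(245), 99), (224, np.int64(230), np.int64(245), 116), (228, np.int64(230), np.int64(245), 116), (232, np.int64(230), np.int64(245), 116), (236, np.int64(230), np.int64(245), 116), (240, np.int64(231), np.int64(246), 113), (244, np.int64(231), np.int64(246), 105), (248, np.int64(231), np.int64(246), 92), (252, np.int64(232), np.int64(246), 93), (256, np.int64(232), np.int64(246), 103), (260, np.int64(232), np.int64(246), 98), (264, np.int64(233), np.int64(246), 96), (268, np.int64(233), np.int64(246), 95), (272, np.int64(234), np.int64(244), 97)]
dir 79.24987124305335
```

Request:
arm_command --pt "0 0 -0.015 -1.2 -1.5 2 -1" --pt "0 0 -0.015 -2.33 -2.9 4 -1" --pt "0 0 -0.015 -2.33 -2.9 6 -1" --pt "0 0 -0.015 -2.33 -2.9 6 -1" --pt "0 0 -0.015 -2.33 -2.9 6 -1" --pt "0 0 -0.015 -2.33 -2.9 6 -1"

```text
time_s: 2.23
tcp_pos: [0.5257, -0.1277, 0.1808]
ee_rot: [[-0.193, -0.981, 0.002], [-0.981, 0.193, -0.001], [0.0, -0.002, -1.0]]
wrist_force: [0.0, 0.7, 1.2]
gripper_width: 1.004
gripper_force: 0.0
```

```bash
python3 - <<'E'
from h import *
go([.525,-.1265,.137],169)
c=capture("wrist");im=c["pixels"];m=redmask(im);cv2.imwrite("pics/w2.png",im)
ys,xs=np.nonzero(m);print(ys.min(),ys.max())
L=np.array([[(xs[ys==y].min()+xs[ys==y].max())/2,y] for y in range(ys.min()+8,ys.max()-4)]);q=onplane(c,L,.133)[:,:2]
p=np.polyfit(q[:,1],q[:,0],1);print('dir',np.degrees(np.arctan2(1,p[0])),q[0],q[-1],np.polyval(p,-.1265))
E
```

```text
t 2.2333 tcp [ 0.5257 -0.1277  0.1808] yaw 168.85 rz -0.0026 d cm [-0.104  0.096  4.381] F [0.03 0.66 1.16] M [ 0.001  0.046 -0.013]
210 283
dir 79.56455047077807 [ 0.52298588 -0.14712263] [ 0.52991806 -0.10912527] 0.5267173828795454
```

View pics/w2.png

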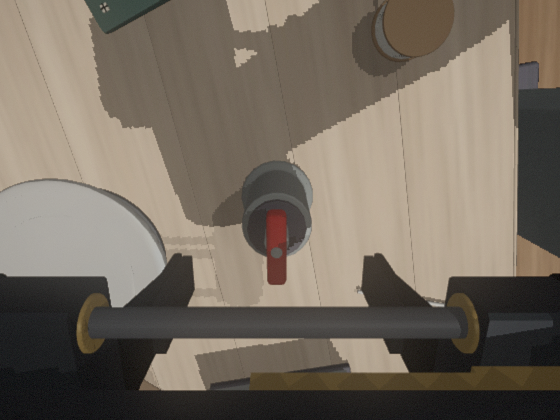

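The bar is centred between the fingers, its top mark at (277,253). Descending and gripping.

Request:
arm_command --pt "0 0 -0.007 -0.06 -0.05 1.5 -1" --pt "0 0 -0.007 -0.06 -0.05 3 -1" --pt "0 0 -0.007 -0.06 -0.05 4.4 -1" --pt "0 0 -0.007 -0.06 -0.05 4.4 -1" --pt "0 0 -0.007 -0.06 -0.05 4.4 -1" --pt "0 0 -0.007 -0.06 -0.05 4.4 -1"

```text
time_s: 2.78
tcp_pos: [0.527, -0.1267, 0.1373]
ee_rot: [[-0.186, -0.983, 0.003], [-0.983, 0.186, -0.0], [-0.0, -0.003, -1.0]]
wrist_force: [-0.1, 0.7, -0.7]
gripper_width: 0.999
gripper_force: 0.0
```

```bash
python3 - <<'E'
from h import *
go([.5265,-.1275,.137],169)
c=capture("wrist");im=c["pixels"];m=redmask(im)
ys,xs=np.nonzero(m);print(ys.min(),ys.max(),xs.mean())
cv2.imwrite("pics/w3.png",im[150:350,130:430])
E
```

```text
t 2.7833 tcp [ 0.527  -0.1267  0.1373] yaw 169.3 rz 0.0052 d cm [0.092 0.037 0.025] F [-0.11  0.73 -0.7 ] M [-0.034  0.109  0.012]
233 305 278.06305732484077
```

View pics/w3.png

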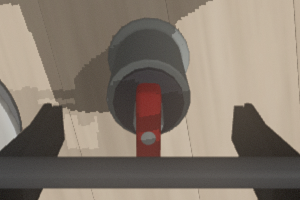

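The centre mark at (148,138) in the crop, i.e. (278,288), is midway between the fingers (62 and 234). Closing.

Request:
arm_command --pt "0 0 0 0 0 0 0.4" --pt "0 0 0 0 0 0 0.6" --pt "0 0 0 0 0 0 1" --pt "0 0 0 0 0 0 1" --pt "0 0 0 0 0 0 1" --pt "0 0 0 0 0 0 1" --pt "0 0 0 0 0 0 1" --pt "0 0 0 0 0 0 1"

```text
time_s: 3.5
tcp_pos: [0.5261, -0.1264, 0.1355]
ee_rot: [[-0.186, -0.983, -0.0], [-0.983, 0.186, -0.0], [0.0, 0.0, -1.0]]
wrist_force: [-0.6, 0.1, 0.3]
gripper_width: 0.475
gripper_force: 0.0
```

```bash
python3 - <<'E'
from h import *
s=sense();print(s["gripper_width"]*87,s["gripper_force"])
go([.5265,-.1275,.24],169)
c=capture("wrist");print(onplane(c,[[278,288]],.133))
E
```

```text
41.33567840009023 0.0
t 3.5 tcp [ 0.5261 -0.1264  0.1355] yaw 169.28 rz 0.005 d cm [  0.098  -0.055 -10.451] F [-0.61  0.09  0.29] M [-0.017  0.051 -0.023]
[[ 0.52575503 -0.12642784  0.133     ]]
```

Request:
arm_command --pt "0 0 0 0 0 -0.1 1" --pt "0 0 0 0 0 -0.1 1" --pt "0 0 0 0 0 -0.1 1" --pt "0 0 0 0 0 -0.1 1" --pt "0 0 0 0 0 -0.1 1" --pt "0 0 0 0 0 -0.1 1" --pt "0 0 0 0 0 -0.1 1" --pt "0 0 0 0 0 -0.1 1"

```text
time_s: 4.22
tcp_pos: [0.5264, -0.1264, 0.1368]
ee_rot: [[-0.186, -0.983, 0.001], [-0.983, 0.186, -0.0], [-0.0, -0.001, -1.0]]
wrist_force: [0.6, -0.5, 1.9]
gripper_width: 0.131
gripper_force: 68.7
```

```bash
python3 - <<'E'
from h import *
s=sense();print(s["gripper_width"]*87,s["gripper_force"])
go([.5265,-.1275,.24],169)
E
```

```text
11.378804622419015 68.69558930397034
t 4.2167 tcp [ 0.5264 -0.1264  0.1368] yaw 169.29 rz 0.0051 d cm [  0.102  -0.035 -10.32 ] F [ 0.64 -0.55  1.88] M [-0.043 -0.054 -0.041]
```

Gripped at 12 mm (the bar, not the neck). Lifting.

Request:
arm_command --pt "0 0 0 0 0 -0.5 1" --pt "0 0 0 0 0 -2 1" --pt "0 0 0 0 0 -4 1" --pt "0 0 0 0 0 -6.5 1" --pt "0 0 0 0 0 -9 1" --pt "0 0 0 0 0 -11 1" --pt "0 0 0 0 0 -11.5 1" --pt "0 0 0 0 0 -11.5 1"

```text
time_s: 4.88
tcp_pos: [0.5264, -0.1263, 0.2527]
ee_rot: [[-0.186, -0.983, 0.003], [-0.983, 0.186, 0.001], [-0.001, -0.002, -1.0]]
wrist_force: [0.9, -0.6, -2.4]
gripper_width: 0.134
gripper_force: 68.2
```

```bash
python3 - <<'E'
from h import *
s=sense();print(s["gripper_width"]*87,s["gripper_force"])
go([.52,.124,.245],179.5)
c=capture("wrist");cv2.imwrite("pics/w4.png",c["pixels"])
c=capture("scene");cv2.imwrite("pics/s4.png",cv2.resize(c["pixels"][80:280,180:380],None,fx=3,fy=3))
E
```

```text
11.693214579582685 68.2302126288414
t 4.8833 tcp [ 0.5264 -0.1263  0.2527] yaw 169.28 rz -0.1784 d cm [-24.471   5.289   0.78 ] F [ 0.93 -0.63 -2.44] M [ 0.068  0.054 -0.015]
```

View pics/s4.png

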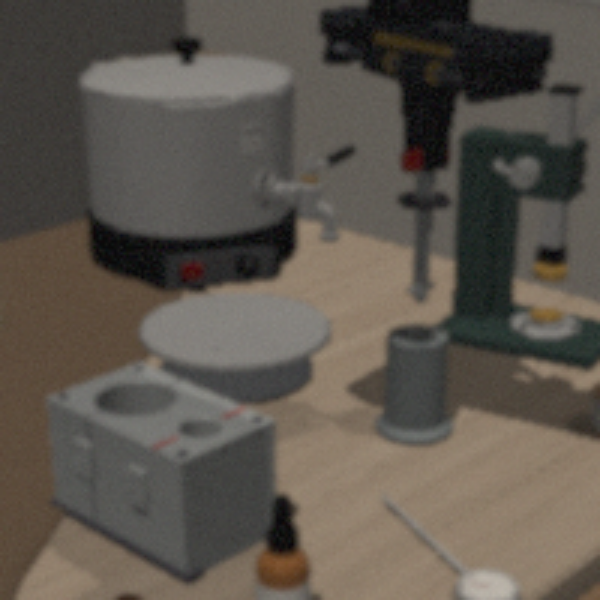

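The screw hangs upright, clear of the stand (tip at crop (420,297)). Moving part-way for a close look at the well.

Request:
arm_command --pt "0 0 0 -1 0 0 1" --pt "0 0 -0.05 -3 0.5 0 1" --pt "0 0 -0.1 -6 1 0 1" --pt "0 0 -0.15 -9 2 0 1" --pt "0 0 -0.18 -12 3 0 1" --pt "0 0 -0.18 -14 3.2 0 1" --pt "0 0 -0.18 -14 3.2 0 1" --pt "0 0 -0.18 -14 3.2 0 1"

```text
time_s: 5.65
tcp_pos: [0.5201, 0.0183, 0.2501]
ee_rot: [[-0.005, -1.0, -0.003], [-1.0, 0.005, -0.001], [0.001, 0.003, -1.0]]
wrist_force: [-0.1, -0.8, -1.5]
gripper_width: 0.14
gripper_force: 68.2
```

```bash
python3 - <<'E'
from h import *
go([.52,.124,.25],179.5)
c=capture("wrist");cv2.imwrite("pics/w5.png",c["pixels"])
for b in blobs(redmask(c["pixels"],s=90,v=50),15):print(b,onplane(c,b[1],.095).round(4))
print(proj(c,[[.52,.124,.095]]))
c=capture("top")
for b in blobs(redmask(c["pixels"],s=70,v=50),10):print('top',b[:2],onplane(c,b[1],.095).round(4))
E
```

```text
t 5.65 tcp [0.5201 0.0183 0.2501] yaw 179.73 rz 0.004 d cm [-1.0567e+01  6.0000e-02 -1.0000e-03] F [-0.13 -0.77 -1.51] M [-0.013  0.082 -0.036]
(np.int32(1673), [277.7, 267.7], ((277.5, 269.5), (73.0, 25.0), 90.0)) [[0.5198 0.0841 0.095 ]]
(np.int32(17), [276.9, 340.6], ((277.0, 340.5), (5.0, 2.0), 90.0)) [[0.5209 0.1657 0.095 ]]
[[277.62993573 304.69040101]]
top (np.int32(41), [363.5, 58.1]) [[ 0.8438 -0.1741  0.095 ]]
top (np.int32(18), [222.5, 190.6]) [[0.5203 0.1576 0.095 ]]
top (np.int32(19), [251.7, 190.5]) [[0.52   0.0921 0.095 ]]
```

View pics/w5.png

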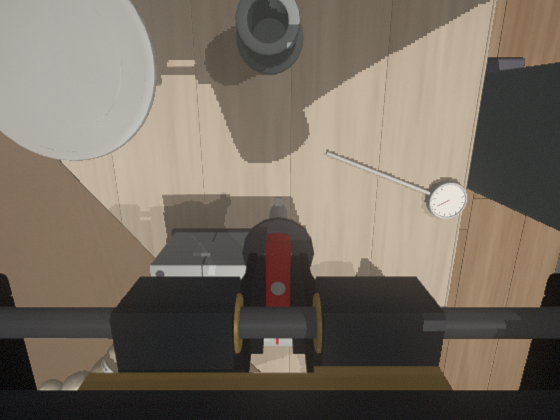

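The wrist view has the bar's mark at (278,288) and the screw's tip at (278,200); the screw hides the well. Moving past the well for a clear view from above.

Request:
arm_command --pt "0 0 0 -2 0 0 1" --pt "0 0 0 -5 0 0 1" --pt "0 0 0 -9 0 0 1" --pt "0 0 0 -13 0 0 1" --pt "0 0 0 -16 0 0 1" --pt "0 0 0 -17.5 0 0 1" --pt "0 0 0 -17.5 0 0 1" --pt "0 0 0 -17.5 0 0 1"

```text
time_s: 6.42
tcp_pos: [0.5218, 0.1915, 0.2509]
ee_rot: [[-0.007, -1.0, -0.001], [-1.0, 0.007, -0.001], [0.001, 0.001, -1.0]]
wrist_force: [-0.4, -0.3, -1.8]
gripper_width: 0.134
gripper_force: 68.2
```

```bash
python3 - <<'E'
from h import *
go([.52,.124,.25],179.5)
c=capture("wrist");im=c["pixels"];cv2.imwrite("pics/w6.png",im)
for b in blobs(redmask(im,s=90,v=50),15):print(b,onplane(c,b[1],.095).round(4))
g=cv2.medianBlur(cv2.cvtColor(im,cv2.COLOR_BGR2GRAY),5)
print(proj(c,[[.52,.124,.095],[.535,.124,.095]]))
C=cv2.HoughCircles(g,cv2.HOUGH_GRADIENT,1,40,param1=80,param2=22,minRadius=15,maxRadius=70)
for x in ([] if C is None else C[0]): print(x,onplane(c,x[:2],.095).round(4))
E
```

```text
t 6.4167 tcp [0.5218 0.1915 0.2509] yaw 179.6 rz 0.0017 d cm [6.756 0.134 0.096] F [-0.37 -0.34 -1.84] M [-0.026  0.122  0.003]
(np.int32(83), [278.0, 83.3], ((278.0, 83.5), (27.0, 2.0), 90.0)) [[0.5205 0.0939 0.095 ]]
(np.int32(72), [278.0, 163.5], ((278.0, 163.5), (23.0, 2.0), 90.0)) [[0.5209 0.1586 0.095 ]]
(np.int32(1729), [277.6, 268.5], ((277.5, 270.0), (74.0, 25.0), 90.0)) [[0.522  0.2584 0.095 ]]
[[278.86284266 121.92967301]
 [260.78785184 122.05980129]]
[194.5 125.5  35. ] [[0.5902 0.1264 0.095 ]]
[278.5 251.5  34.6] [[0.521  0.2409 0.095 ]]
[280.5 324.5  43.5] [[0.5195 0.3203 0.095 ]]
[ 72.5 360.5  25.2] [[0.7353 0.3622 0.095 ]]
[472.5  29.5  24.3] [[0.3704 0.056  0.095 ]]
[ 84.5 257.5  17.2] [[0.7026 0.2457 0.095 ]]
[401.5 165.5  18.5] [[0.4146 0.1611 0.095 ]]
[116.5 232.5  29.4] [[0.669  0.2209 0.095 ]]
[ 63.5 312.5  40.5] [[0.7336 0.3048 0.095 ]]
[279.5 123.5  18. ] [[0.5195 0.1253 0.095 ]]
```

View pics/w6.png

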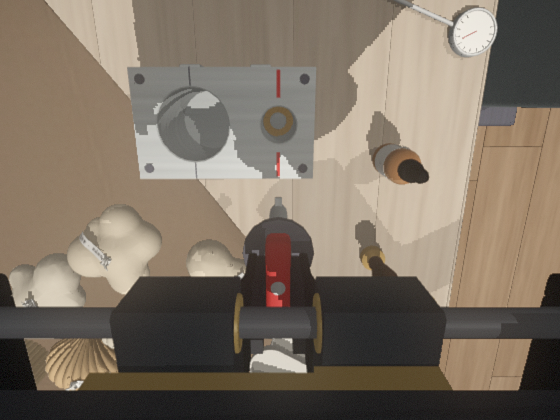

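The wrist view shows the well at (279.5,123.5) with red marks at (278,83) and (278,163), the screw's tip at (278,198) and bar mark at (278,288).

```bash
python3 - <<'E'
from h import *
c=capture("wrist");im=c["pixels"];z=sense()["tcp_pos"];print(z)
print('tip',onplane(c,[[278,199]],z[2]-.131),'bar',onplane(c,[[278,288]],z[2]-.004))
m=redmask(im,s=90,v=50)[60:190,265:292]
print('mark rows',[y+60 for y in np.nonzero(m.sum(1)>0)[0]][::1][0],np.nonzero(m.sum(1))[0]+60)
g=cv2.cvtColor(im,cv2.COLOR_BGR2GRAY);g=cv2.GaussianBlur(g,(3,3),0)
r=g[123,250:312];print(r);r=g[95:152,284];print(r)
E
```

```text
[0.5218744  0.19055711 0.25123989]
tip [[0.52117061 0.18272287 0.12023989]] bar [[0.52149198 0.1915576  0.24723989]]
mark rows 71 [ 71  72  73  74  75  76  77  78  79  80  81  82  83  84  85  86  87  88
  89  90  91  92  93  94  95  96  97 153 154 155 156 157 158 159 160 161
 162 163 164 165 166 167 168 169 170 171 172 173 174 175 176]
[129 129 129 129 129 130 129 129 129 125 116 107 101  96  93  93  93  93
  93  94  97 101 104 104 104 104 104 104 104 104 104 104 104 104 103 100
  95  93  93  94  94  93  93  91  90  94 107 122 131 134 134 134 134 134
 134 134 134 135 135 135 135 136]
[132 132 132 132 132 132 132 132 133 132 132 128 116 102  95  93  92  92
  93  95  96  99 102 104 104 104 104 104 103 102 100  98  96  94  94  94
  94  94  94  94  95  96  96  95  95  96  97 103 115 125 131 133 134 134
 134 134 133]
```

```bash
python3 - <<'E'
from h import *
c=capture("wrist");im=c["pixels"];p=sense()["tcp_pos"]
ax=lambda d:np.r_[p[:2],p[2]-d]
print(proj(c,[ax(.004),ax(.049),ax(.1205),ax(.133)]))
d=capture("scene");print(proj(d,[ax(.012),ax(.049),ax(.133)]))
cr=cv2.resize(im[185:300,230:330],None,fx=4,fy=4);u,v=np.int32(proj(d,[ax(.07)])[0])
cs=cv2.resize(d["pixels"][v-40:v+40,u-45:u+45],None,fx=5.75,fy=5.75)[:460];cv2.imwrite("pics/c7.png",np.hstack([cr,cs[:,:400]]));print(u,v)
E
```

```text
[[277.16708188 286.55924586]
 [277.21349713 248.51816706]
 [277.2576566  212.32588146]
 [277.2632356  207.75343976]]
[[218.17074581 164.13403729]
 [219.33195032 182.4069892 ]
 [221.81378844 221.46170179]]
219 192
```

View pics/c7.png

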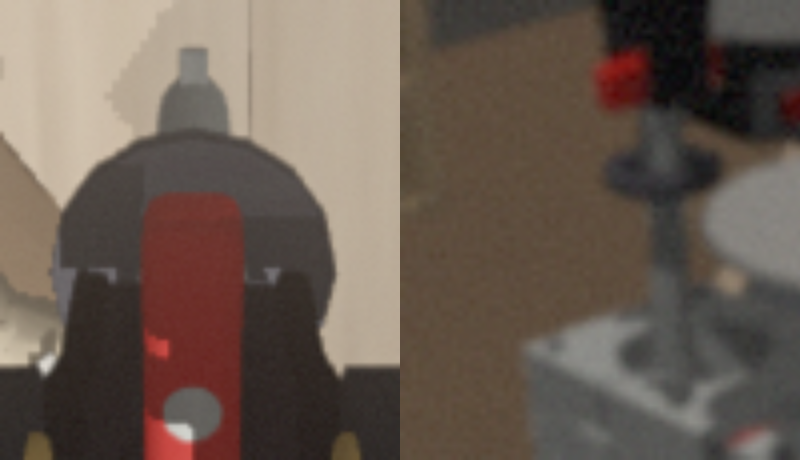

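The crop shows the lug facing the camera at (194,66) and the bar mark at (192,414): the screw is straight in the jaws, about 1 mm off the TCP. Going above the well.

Request:
arm_command --pt "0 0 0 2 0 0 1" --pt "0 0 0 4 0.03 0 1" --pt "0 0 0 5.8 0.07 0 1" --pt "0 0 0 6.65 0.07 0 1" --pt "0 0 0 6.65 0.07 0 1" --pt "0 0 0 6.65 0.07 0 1" --pt "0 0 0 6.65 0.07 1.5 1" --pt "0 0 0 6.65 0.07 1.5 1"

```text
time_s: 7.28
tcp_pos: [0.5196, 0.1258, 0.2344]
ee_rot: [[-0.007, -1.0, -0.004], [-1.0, 0.007, -0.001], [0.001, 0.004, -1.0]]
wrist_force: [0.1, 0.2, -3.4]
gripper_width: 0.133
gripper_force: 68.2
```

```bash
python3 - <<'E'
from h import *
go([.521,.1247,.2],179.65)
c=capture("scene");cv2.imwrite("pics/s8.png",cv2.resize(c["pixels"][150:270,170:300],None,fx=4,fy=4))
E
```

```text
t 7.2833 tcp [0.5196 0.1258 0.2344] yaw 179.58 rz -0.0013 d cm [ 0.109 -0.151  3.44 ] F [ 0.11  0.24 -3.4 ] M [-0.021  0.17  -0.002]
```

View pics/s8.png

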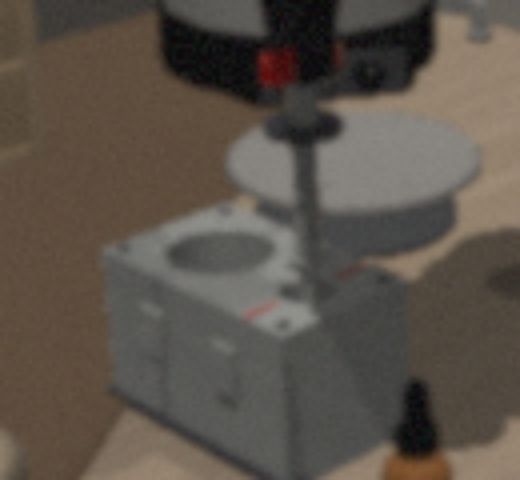

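```bash
python3 - <<'E'
from h import *
for i in range(3):
    c=capture("scene");p=sense()["tcp_pos"];print(p.round(4))
f=lambda P:((proj(c,P)-[170,150])*4).round(0)
print(f([[.5205,.1255,.095]]),'tip,lug,collar,bar',f([np.r_[p[:2],p[2]-d] for d in(.133,.1205,.049,.012)]))
print('marks',f([[.5205,.094,.095],[.5209,.1586,.095]]))
im=c["pixels"]
for b in blobs(redmask(im,60,50),4):print(b[0],(np.array(b[1])-[170,150])*4)
h=im.astype(int);g=h.mean(2)
for r in range(212,236,2): print(r,g[r,238:258].astype(int))
E
```

```text
[0.5206 0.126  0.2362]
[0.521  0.1262 0.2367]
[0.5212 0.1262 0.237 ]
[[306. 286.]] tip,lug,collar,bar [[304. 271.]
 [303. 250.]
 [298. 123.]
 [296.  53.]]
marks [[349. 267.]
 [259. 307.]]
94 [270.8  62.4]
5 [345.6 270.4]
5 [254.4 310.4]
212 [101 124 134 135 123 110  97  89  85  75  69  68  71  74  76  80  77  75
  74  73]
214 [120 131 131 119 108  98  87  82  82  74  67  70  73  74  77  77  74  77
  76  76]
216 [139 140 135 129 116  99  84  75  76  72  72  72  72  77  71  75  75  73
  72  73]
218 [136 138 140 137 138 131 116  97  78  75  78  74  73  79  73  73  68  64
  65  68]
220 [120 119 111 110 108 104  97  92  83  74  67  65  61  64  67  70  69  74
  75  75]
222 [118  99  81  66  68  72  71  82  83  72  62  61  59  61  62  69  71  71
  79  80]
224 [130 124 108  90  91  83  83  92  88  84  70  64  64  65  69  74  76  76
  80  77]
226 [128 135 140 141 136 132 133 131 124 111  86  80  75  76  74  73  79  75
  76  72]
228 [141 140 142 142 144 145 143 141 146 133 118  95  81  71  75  70  73  67
  69  70]
230 [132 120 104 105 122 137 142 140 137 127 115  98  86  74  67  67  69  66
  66  71]
232 [121 112 109 110 117 119 113 100  94  87  78  82  76  74  70  69  71  68
  66  73]
234 [ 96 105 103  97  85  79  79  74  80  79  77  78  76  75  74  70  73  70
  67  65]
```

```bash
python3 - <<'E'
from h import *
c=capture("scene");p=sense()["tcp_pos"];print(p.round(4))
im=c["pixels"];g=cv2.cvtColor(im,cv2.COLOR_BGR2GRAY).astype(int)
for r in (180,182,184,190,195,200,205): print(r,g[r,232:264])
q=[proj(c,np.r_[p[:2],p[2]-d])[0].round(1) for d in(.046,.06,.08,.1)];print(q)
m=redmask(im,60,50)
for x0,x1,y0,y1 in((228,240,220,236),(250,262,210,226)):
    P=np.argwhere(m[y0:y1,x0:x1]);print(P[:,1].min()+x0,P[:,1].max()+x0,P.mean(0)[::-1]+[x0,y0])
E
```

```text
[0.5212 0.1262 0.2372]
180 [ 79  86  81  73  62  54  56  52  45  41  45  42  41  40  36  35  23  34
  30  32  24  45  69 106 127 131 136 132 135 132 132 133]
182 [ 98 107 116 103  85  64  53  47  41  30  34  26  29  34  37  27  28  41
  36  45  62  80 112 125 133 130 133 133 133 133 134 131]
184 [126 129 129 132 128 121 108  97  90  85  70  50  42  40  40  51  73  93
  99 110 121 127 134 132 130 134 132 135 135 132 134 131]
190 [133 135 133 129 133 133 132 134 132 125 103  74  58  60  59  71  96 120
 128 132 132 134 135 133 127 132 132 130 133 131 134 134]
195 [129 129 130 131 135 132 132 130 132 128 108  83  65  58  60  64  87 110
 127 130 127 131 132 135 136 130 134 132 131 130 131 130]
200 [127 116  95  83  87  92  97 104 110 110  99  94  83  73  58  66  81 106
 121 130 133 133 129 130 129 133 127 129 133 129 127 129]
205 [141 140 141 138 128 112 102  91  80  83  91  97  89  77  67  58  61  65
  71  68  73  68  64  72  72  68  72  69  71  71  71  71]
[array([244.5, 179.2]), array([244.8, 185.6]), array([245.1, 194.6]), array([245.4, 203.5])]
232 237 [233.85714286 227.57142857]
255 260 [257.57142857 217.14285714]
```

Request:
arm_command --pt "0 0 0 0 0 0.5 1" --pt "0 0 0 0 0 1 1" --pt "0 0 0 0 0 1.3 1" --pt "0 0 0 0 0 1.6 1" --pt "0 0 0 0 0 1.8 1" --pt "0 0 0 0 0 2.0 1" --pt "0 0 0 0 0 2.2 1" --pt "0 0 0 0 0 2.2 1"

```text
time_s: 8.2
tcp_pos: [0.5206, 0.1255, 0.2141]
ee_rot: [[-0.007, -1.0, -0.001], [-1.0, 0.007, -0.0], [0.0, 0.001, -1.0]]
wrist_force: [0.6, -0.0, -1.8]
gripper_width: 0.134
gripper_force: 68.2
```

```bash
python3 - <<'E'
from h import *
for i in range(2): capture("top");go([.521,.1262,.17],179.65)
E
```

```text
t 8.25 tcp [0.5207 0.1255 0.2144] yaw 179.6 rz -0.0009 d cm [-0.07  -0.03   4.435] F [-0.43 -0.4  -2.54] M [ 0.013  0.07  -0.008]
t 8.3 tcp [0.5209 0.1256 0.2146] yaw 179.6 rz -0.0009 d cm [-0.061 -0.013  4.457] F [ 0.26  0.89 -2.17] M [0.025 0.114 0.027]
```

Request:
arm_command --pt "0 0 0 0 0 0.5 1" --pt "0 0 0 0 0 1 1" --pt "0 0 0 0 0 1.6 1" --pt "0 0 0 0 0 2.2 1" --pt "0 0 0 0 0 2.8 1" --pt "0 0 0 0 0 3.4 1" --pt "0 0 0 0 0 4.0 1" --pt "0 0 0 0 0 4.5 1"

```text
time_s: 8.97
tcp_pos: [0.5206, 0.1255, 0.1687]
ee_rot: [[-0.007, -1.0, -0.001], [-1.0, 0.007, -0.0], [0.0, 0.001, -1.0]]
wrist_force: [-0.6, 0.0, -1.2]
gripper_width: 0.134
gripper_force: 68.2
```

Request:
arm_command --pt "0 0 0 0 0 0.3 1" --pt "0 0 0 0 0 0.5 1" --pt "0 0 0 0 0 0.7 1" --pt "0 0 0 0 0 0.7 1"

```text
time_s: 9.3
tcp_pos: [0.5207, 0.1256, 0.1623]
ee_rot: [[-0.007, -1.0, -0.0], [-1.0, 0.007, -0.0], [0.0, 0.0, -1.0]]
wrist_force: [-1.1, -0.3, -1.7]
gripper_width: 0.132
gripper_force: 68.2
```

Request:
arm_command --pt "0 0 0 0 0 0.2 1" --pt "0 0 0 0 0 0.4 1" --pt "0 0 0 0 0 0.55 1" --pt "0 0 0 0 0 0.6 1" --pt "0 0 0 0 0 0.6 1"

```text
time_s: 9.72
tcp_pos: [0.5207, 0.1256, 0.1564]
ee_rot: [[-0.007, -1.0, -0.0], [-1.0, 0.007, -0.0], [0.0, 0.0, -1.0]]
wrist_force: [-0.6, 0.1, -1.9]
gripper_width: 0.138
gripper_force: 68.2
```

Request:
arm_command --pt "0 0 0 0 0 0.1 1" --pt "0 0 0 0 0 0.1 1" --pt "0 0 0 0 0 0.1 1"

```text
time_s: 9.97
tcp_pos: [0.5208, 0.1256, 0.1556]
ee_rot: [[-0.007, -1.0, 0.0], [-1.0, 0.007, 0.0], [-0.0, -0.0, -1.0]]
wrist_force: [0.7, -0.3, -0.8]
gripper_width: 0.133
gripper_force: 68.2
```

Request:
arm_command --pt "0 0 0 0 0 0.1 1" --pt "0 0 0 0 0 0.1 1" --pt "0 0 0 0 0 0.1 1"

```text
time_s: 10.22
tcp_pos: [0.521, 0.1257, 0.1548]
ee_rot: [[-0.007, -1.0, 0.001], [-1.0, 0.007, 0.0], [-0.0, -0.001, -1.0]]
wrist_force: [-0.8, -0.1, -0.3]
gripper_width: 0.137
gripper_force: 68.3
```

Request:
arm_command --pt "0 0 0 0 0 0.05 1" --pt "0 0 0 0 0 0.05 1" --pt "0 0 0 0 0 0.05 1"

```text
time_s: 10.47
tcp_pos: [0.5212, 0.1257, 0.1547]
ee_rot: [[-0.007, -1.0, 0.001], [-1.0, 0.007, 0.0], [-0.0, -0.001, -1.0]]
wrist_force: [-0.6, 0.9, 3.4]
gripper_width: 0.136
gripper_force: 68.3
```

Contact felt (about 5 N). Turning anticlockwise with a light press.

Request:
arm_command --pt "0 0 -0.05 0 0 0.03 1" --pt "0 0 -0.1 0 0 0.03 1" --pt "0 0 -0.15 0 0 0.03 1" --pt "0 0 -0.2 0 0 0.03 1" --pt "0 0 -0.2 0 0 0.03 1"

```text
time_s: 10.88
tcp_pos: [0.5214, 0.1258, 0.1545]
ee_rot: [[0.193, -0.981, 0.002], [-0.981, -0.193, 0.0], [-0.0, -0.002, -1.0]]
wrist_force: [-0.3, -0.8, 3.6]
gripper_width: 0.136
gripper_force: 68.4
```

```bash
python3 -c "
from h import *
go([.521,.1256,.155],179.65);print(sense()['gripper_width'])"
```

```text
t 10.8833 tcp [0.5214 0.1258 0.1545] yaw -168.87 rz 0.2003 d cm [ 0.009  0.045 -0.046] F [-0.32 -0.83  3.58] M [-0.054  0.177  0.038]
0.13574179325021388
```

Request:
arm_command --pt "0 0 -0.05 0 0 0 1" --pt "0 0 -0.1 0 0 0 1" --pt "0 0 -0.1 0 0 0 1"

```text
time_s: 11.13
tcp_pos: [0.5214, 0.1258, 0.1542]
ee_rot: [[0.289, -0.957, 0.002], [-0.957, -0.289, 0.001], [-0.0, -0.002, -1.0]]
wrist_force: [0.9, 0.2, 3.2]
gripper_width: 0.138
gripper_force: 68.4
```

Request:
arm_command --pt "0 0 -0.05 0 0 0 1" --pt "0 0 -0.1 0 0 0 1" --pt "0 0 -0.1 0 0 0 1"

```text
time_s: 11.38
tcp_pos: [0.5211, 0.1258, 0.1537]
ee_rot: [[0.382, -0.924, 0.001], [-0.924, -0.382, 0.001], [-0.0, -0.001, -1.0]]
wrist_force: [2.1, 0.1, 0.6]
gripper_width: 0.135
gripper_force: 68.3
```

Force dropped at 0.4 rad; probing down.

Request:
arm_command --pt "0 0 0 0 0 0.1 1" --pt "0 0 0 0 0 0.15 1" --pt "0 0 0 0 0 0.15 1"

```text
time_s: 11.63
tcp_pos: [0.521, 0.1257, 0.1522]
ee_rot: [[0.382, -0.924, 0.0], [-0.924, -0.382, 0.0], [-0.0, -0.001, -1.0]]
wrist_force: [0.8, 0.1, 1.3]
gripper_width: 0.135
gripper_force: 68.3
```

Request:
arm_command --pt "0 0 -0.04 0 0 0.1 1" --pt "0 0 -0.04 0 0 0.2 1" --pt "0 0 -0.04 0 0 0.3 1" --pt "0 0 -0.04 0 0 0.4 1" --pt "0 0 -0.04 0 0 0.4 1"

```text
time_s: 12.05
tcp_pos: [0.521, 0.1257, 0.1484]
ee_rot: [[0.419, -0.908, 0.001], [-0.908, -0.419, 0.0], [0.0, -0.001, -1.0]]
wrist_force: [0.8, 0.0, 3.1]
gripper_width: 0.135
gripper_force: 68.4
```

Request:
arm_command --pt "0 0 0 0 0 0.1 1" --pt "0 0 0 0 0 0.15 1" --pt "0 0 0 0 0 0.15 1"

```text
time_s: 12.3
tcp_pos: [0.521, 0.1257, 0.1469]
ee_rot: [[0.42, -0.908, 0.001], [-0.908, -0.42, 0.0], [0.0, -0.001, -1.0]]
wrist_force: [1.4, 1.1, 4.6]
gripper_width: 0.134
gripper_force: 68.4
```

Dropped in about 8 mm, matching the pin's force alone. Going 1 mm lower, then clockwise.

Request:
arm_command --pt "0 0 0 0 0 0.08 1" --pt "0 0 0.06 0 0 0.08 1" --pt "0 0 0.12 0 0 0.08 1" --pt "0 0 0.18 0 0 0.08 1" --pt "0 0 0.24 0 0 0.08 1" --pt "0 0 0.24 0 0 0.08 1"

```text
time_s: 12.8
tcp_pos: [0.5208, 0.1255, 0.1461]
ee_rot: [[0.191, -0.982, 0.0], [-0.982, -0.191, -0.0], [0.0, 0.0, -1.0]]
wrist_force: [0.6, 0.3, 5.1]
gripper_width: 0.136
gripper_force: 68.5
```

```bash
python3 -c "
from h import *
go([.521,.1256,.144],179.65);print(sense()['joints'].round(1))"
```

```text
t 12.8 tcp [0.5208 0.1255 0.1461] yaw -169.0 rz 0.1981 d cm [-0.003 -0.025  0.207] F [0.61 0.31 5.05] M [ 0.044 -0.109  0.007]
[ 30.9  18.7 -19.8   0.  -51.6 -19.9]
```

Request:
arm_command --pt "0 0 0.05 0 0 0.015 1" --pt "0 0 0.1 0 0 0.03 1" --pt "0 0 0.15 0 0 0.045 1" --pt "0 0 0.2 0 0 0.06 1" --pt "0 0 0.25 0 0 0.08 1" --pt "0 0 0.3 0 0 0.1 1" --pt "0 0 0.3 0 0 0.1 1"

```text
time_s: 13.38
tcp_pos: [0.5207, 0.1255, 0.145]
ee_rot: [[-0.106, -0.994, -0.0], [-0.994, 0.106, -0.0], [0.0, 0.0, -1.0]]
wrist_force: [-0.7, 0.3, 5.2]
gripper_width: 0.131
gripper_force: 68.5
```

```bash
python3 -c "
from h import *
go([.521,.1256,.144],179.65)"
```

```text
t 13.3833 tcp [0.5207 0.1255 0.145 ] yaw 173.91 rz -0.1003 d cm [-0.016 -0.033  0.104] F [-0.67  0.26  5.19] M [ 0.055 -0.014  0.023]
```

Request:
arm_command --pt "0 0 0.05 0 0 0.015 1" --pt "0 0 0.1 0 0 0.03 1" --pt "0 0 0.15 0 0 0.045 1" --pt "0 0 0.2 0 0 0.06 1" --pt "0 0 0.25 0 0 0.08 1" --pt "0 0 0.3 0 0 0.09 1" --pt "0 0 0.3 0 0 0.09 1"

```text
time_s: 13.97
tcp_pos: [0.5207, 0.1254, 0.1443]
ee_rot: [[-0.395, -0.919, -0.0], [-0.919, 0.395, -0.0], [0.0, 0.0, -1.0]]
wrist_force: [-0.2, 1.0, 5.9]
gripper_width: 0.131
gripper_force: 68.4
```

```bash
python3 -c "
from h import *
go([.521,.1256,.144],179.65)"
```

```text
t 13.9667 tcp [0.5207 0.1254 0.1443] yaw 156.74 rz -0.3999 d cm [-0.027 -0.021  0.034] F [-0.21  0.97  5.86] M [0.001 0.104 0.006]
```

Request:
arm_command --pt "0 0 0.06 0 0 0.01 1" --pt "0 0 0.12 0 0 0.02 1" --pt "0 0 0.18 0 0 0.03 1" --pt "0 0 0.24 0 0 0.03 1" --pt "0 0 0.3 0 0 0.03 1" --pt "0 0 0.3 0 0 0.03 1"

```text
time_s: 14.47
tcp_pos: [0.5206, 0.1254, 0.1439]
ee_rot: [[-0.649, -0.761, -0.0], [-0.761, 0.649, -0.0], [0.0, 0.0, -1.0]]
wrist_force: [-0.4, -1.1, 5.6]
gripper_width: 0.133
gripper_force: 68.4
```

```bash
python3 -c "
from h import *
go([.521,.1256,.144],179.65)"
```

```text
t 14.4667 tcp [0.5206 0.1254 0.1439] yaw 139.53 rz -0.7003 d cm [-0.035 -0.016 -0.006] F [-0.37 -1.05  5.64] M [0.065 0.033 0.01 ]
```

Request:
arm_command --pt "0 0 0.05 0 0 0.01 1" --pt "0 0 0.1 0 0 0.02 1" --pt "0 0 0.13 0 0 0.02 1" --pt "0 0 0.13 0 0 0.02 1"

```text
time_s: 14.8
tcp_pos: [0.5207, 0.1255, 0.1439]
ee_rot: [[-0.742, -0.671, -0.0], [-0.671, 0.742, -0.0], [0.0, -0.0, -1.0]]
wrist_force: [-0.4, 0.2, 5.3]
gripper_width: 0.135
gripper_force: 68.4
```

```bash
python3 -c "
from h import *
go([.521,.1256,.144],179.65)
c=capture('scene');cv2.imwrite('pics/s9.png',cv2.resize(c['pixels'][150:270,170:300],None,fx=4,fy=4))"
```

```text
t 14.8 tcp [0.5207 0.1255 0.1439] yaw 132.14 rz -0.8292 d cm [-0.032 -0.01  -0.01 ] F [-0.36  0.2   5.32] M [ 0.     0.114 -0.016]
```

View pics/s9.png

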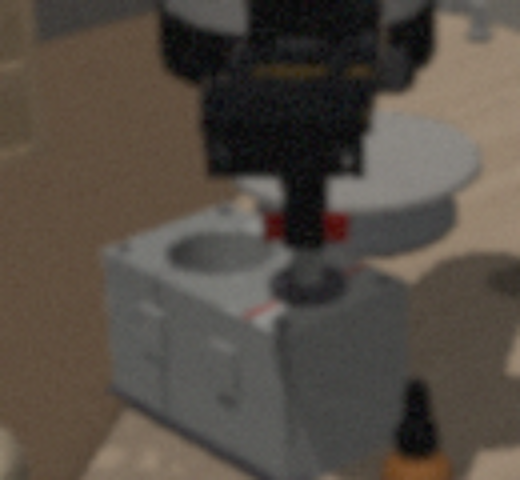

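The crop shows the collar at (308,285) down on the mould's top. One more small turn to feel the stop, with a light press.

Request:
arm_command --pt "0 0 0.03 0 0 0.02 1" --pt "0 0 0.06 0 0 0.03 1" --pt "0 0 0.06 0 0 0.03 1"

```text
time_s: 15.1
tcp_pos: [0.5208, 0.1256, 0.1439]
ee_rot: [[-0.78, -0.626, 0.0], [-0.626, 0.78, -0.0], [-0.0, -0.0, -1.0]]
wrist_force: [0.5, 0.5, 6.9]
gripper_width: 0.134
gripper_force: 68.4
```

```bash
python3 -c "
from h import *
go([.521,.1256,.144],179.65)"
```

```text
t 15.1 tcp [0.5208 0.1256 0.1439] yaw 128.74 rz -0.8886 d cm [-0.013 -0.013 -0.01 ] F [0.46 0.48 6.85] M [0.156 0.255 0.043]
```

Home: pressing no longer lowers it. Releasing.

Request:
arm_command --pt "0 0 0 0 0 0 0.5" --pt "0 0 0 0 0 0 0.3" --pt "0 0 0 0 0 0 0.2" --pt "0 0 0 0 0 0 0.2" --pt "0 0 0 0 0 0 0.2" --pt "0 0 0 0 0 0 0.2" --pt "0 0 0 0 0 0 0.2" --pt "0 0 0 0 0 0 0.2"

```text
time_s: 15.77
tcp_pos: [0.5203, 0.1255, 0.1426]
ee_rot: [[-0.781, -0.624, -0.001], [-0.624, 0.781, -0.001], [0.002, 0.001, -1.0]]
wrist_force: [-0.2, 0.1, 0.3]
gripper_width: 0.399
gripper_force: 0.0
```

Request:
arm_command --pt "0 0 0 0 0 -1 0.2" --pt "0 0 0 0 0 -3 0.2" --pt "0 0 0 0 0 -5 0.2" --pt "0 0 0 0 0 -8 0.2" --pt "0 0 0 0 0 -10 0.2" --pt "0 0 0 0 0 -10 0.2" --pt "0 0 0 0 0 -10 0.2"

```text
time_s: 16.35
tcp_pos: [0.5212, 0.1259, 0.2451]
ee_rot: [[-0.781, -0.624, 0.003], [-0.624, 0.781, 0.002], [-0.004, -0.0, -1.0]]
wrist_force: [-0.0, -0.8, -0.0]
gripper_width: 0.398
gripper_force: 0.0
```

```bash
python3 - <<'E'
from h import *
go([.521,.1256,.144],179.65)
c=capture("wrist");im=c["pixels"];a=cv2.resize(im[150:350,200:360],None,fx=2.5,fy=2.5)
c=capture("scene");b=cv2.resize(c["pixels"][160:260,180:260],None,fx=5,fy=5)
cv2.imwrite("pics/f10.png",np.hstack([a,b]))
m=redmask(im);ys,xs=np.nonzero(m);
w=capture("wrist")
for b in blobs(m,100):print(b[:2],onplane(w,b[1],.139).round(4))
E
```

```text
t 16.35 tcp [0.5212 0.1259 0.2451] yaw 128.61 rz -0.8907 d cm [ 0.074 -0.011 10.111] F [-0.04 -0.78 -0.04] M [ 0.039  0.051 -0.012]
(np.int32(757), [280.9, 213.5]) [[0.5148 0.1247 0.139 ]]
```

View pics/f10.png

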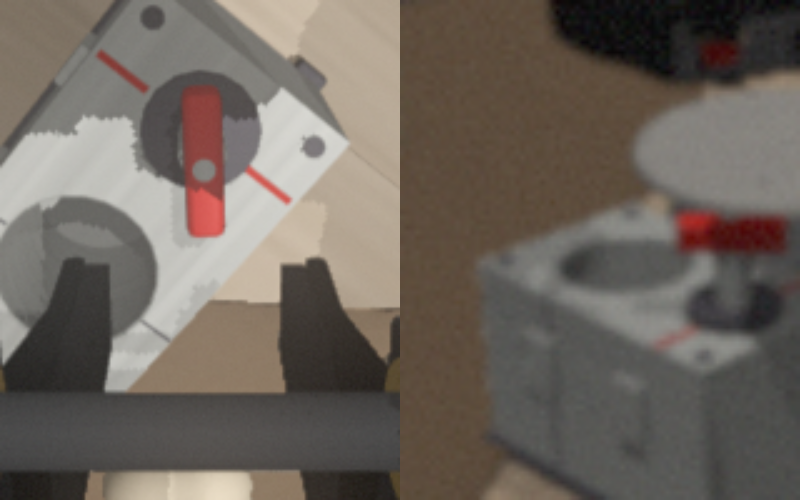

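The picture shows the collar flat over the well at (200,130) on the left and (735,305) on the right, with the bar unturned since release. The gripper is clear of it.

```bash
python3 -c "
from station import finish_job
print(finish_job())"
```

```text
the job is handed in; nothing more can be done
None
```

The clamp screw is threaded fully home with its collar down on the mould's top, then released. The job was handed in at about 16 s. Press readings stayed near 7 N, and I never moved the gripper near the stamp, bottle, spool or thermometer.

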